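# Scoop a portion of gravel into the dish on the balance

### The arm

A 6-joint arm with a two-finger parallel gripper is mounted at the origin on the work surface. World frame = base frame: x ahead of the robot, y to its left, z up, the work surface at z = 0. Lengths are in m, angles in degrees, forces in N, time in s.
With the tool pointing down it reaches from about 0.3 to 0.75 m from the base axis. Payload 8.5 kg.
Tool frame: the origin (TCP) lies midway between the tips of the shut fingers; the grasp point (between the pads) lies 19 mm behind it (env.tcp_to_grasp is the z of the grasp point in the tool frame, in m); z points along the fingers, y is the line along which they close (so a half turn about z gives the same grasp; the last joint's range is limited). The gripper opens to 85 mm and grips with 20 to 120 N. Pads are 22 mm wide; open, the fingers measure 114 mm over their backs; the gripper's body (76 mm by 85 mm) begins 54 mm behind the grasp point. The pads swing forward as they close: fully open they stand 13 mm farther back than shut.
Start: joints at [-85.961, 21.807, 74.336, -0, 83.858, -12.336], TCP at [0.155, -0.528, 0.231] pointing down, gripper open.
Joint ranges: [-178.18, 178.18], [-50.72, 133.34], [12.68, 142.11], [-81.47, 261.47], [9.98, 163.14], [-165.26, 165.26]. Speed limits (degrees/s): [136.94, 136.94, 180, 180, 180, 180].

### API

Orientations are given as a 3x3 rotation matrix whose columns are the frame's x, y, z axes.
In Python, from rig import env, imaging, job, models gives the robot as it stands. The module is installed in compiled form; this text tells all that it offers.
- The arm moves only by the tool jog_arm, never from a script. Its argument "plan" is text: rows parted by semicolons, each of 7 numbers parted by spaces: the turn, a rotation vector about the tool's x, y, z in degrees, then the shift along the tool's x, y, z in cm, then the closure in counts, from 0 (fully open) to 255 (shut). In form: rx ry rz x y z claw; .... A call has 1 to 10 rows; each row shifts and turns the commanded pose from where the row before left it, along the tool's axes as they then stand; what a row does not reach is not made up. A row lasts 1/12 s, in which the tool goes at most 41.7 mm and 7.16 degrees, less where a joint would pass 70% of its speed; a pose out of reach is approached as far as the arm can. A call with a gripper value outside its range is refused whole. The fingers move at their own pace and stop on an object; "grip_force" is the grip in N (left out, the last holds). Time passes only in rows, so rows that do not move let the fingers close. It gives the time, the measured TCP pose, the force, the opening and the grip force at its end, in the units of the state.
- env.observe(): the state, without advancing time (a new reading comes with each control period).
- imaging.get_image(name): name is "scene" or "top"; returns a dict with "pixels" (480x640x3 uint8, red, green, blue), "depth" (480x640 float32, m along the optical axis (not along the pixel's ray), 0 where there is no reading), "fov_y" (degrees; the focal length in pixels is half the picture's height over the tangent of half this angle, whatever the lens; pixels are square), "cx", "cy" (the principal point, pixels), "world_from_camera" (4x4, takes a point from camera to world coordinates). Camera axes: x right, y down, z forward; pixel columns grow to the right and rows downward; lengths in m; the calibration is good to about 2 mm. A picture is of the moment at which its call begins.
- job.close_job(): hands the job in; it is judged then, once.
Trained networks look in the newest picture that a camera, given by its name, has taken for a name from the list of things; names that differ only in an ending like _2 or _b are one class to them, and where a whole thing is asked for, a point or a joint stands for the part that bears it (a point fixed in the world has none). Each returns a list of dicts, best first, with "confidence" (0 to 1); they miss things now and then, are a little off and sometimes report something else, mostly with a low value. They report only what shows in the picture. A call takes as long as a camera call. They do not tell look-alikes from the thing itself.
- models.outline_of(camera, query): "region" (480x640 bool, what is visible of it) and "bbox" ([centre column, centre row, width, height] in pixels, round what is visible of it).
- models.tip_of(camera, query): "at" ([column, row] in pixels: a listed point, or the origin of a listed thing).
The state is a dict: "time_s": time; "q": joint angles; "qvel": joint speeds; "joint_efforts": joint torques, N m; "position": TCP position; "tool_rot": TCP orientation; "ft_force": force on the tool from outside, world axes, zero at the start; "wrist_torque": the same for the moment, N m; "grip_width": finger opening in m; "gripper_force": force on a finger pad.
Only numpy, scipy, OpenCV 4.12 (cv2) and the standard library are available. Lean on these libraries where they do the work, as an engineer would, in place of code of your own. Each camera call takes 0.05 s, during which the arm holds its last target. There are 200 camera calls.

### The job

Take the aluminium scoop out of its stand and, with it, scoop up pebbles from the steel tray and tip at least three of them, from close above, into the porcelain dish on the balance. Keep your fingers off the pebbles, do not lean on the dish or the balance, and leave the other things where they stand. Finish with every pebble in the dish or in the tray, the dish upright on the balance pan, and the scoop lying flat, open side up, on the bench or in the tray.

Things in the scene. Friction and masses are not known exactly. Their poses are not given: they have to be found in the camera images.
- scoop: Aluminium flat-bottomed scoop, 70 to 120 g: a blade with a handle. Origin: middle of the rear edge of the blade's underside. x to the nose, y across, z out of the open side. At the start it stands blade up, handle upright in the stand's middle slot: x points up, leaning 20 degrees to the stand's -x, and z to the stand's -x (it may lean 4 degrees more). It lies flat and steady on the blade's underside.
- scoop_blade (a point): Centre of the scoop's blade, 30 mm ahead of and 12 mm above the scoop's origin, same axes. Blade 80 mm long, 60 mm wide outside, 2 mm sheet, open above and at the nose; flat parallel side walls 24 mm high over the rear 40 mm, sloping to 5 mm at the nose; back wall 24 mm high. It can be pinched across the side walls (60 mm) at any tilt about y, e.g. from above as it stands.
- scoop_handle (a point): Point on the handle's centre line, 45 mm from the blade; same axes as the scoop. The handle is a straight flat-sided bar 115 mm long, 18 mm wide (y), 12 mm thick; it leaves the back wall 19 mm above the underside and runs back (-x), rising 20 degrees: with the blade flat on the bench this point is 34 mm up and the handle's end 58 mm.
- scoop_nose (a point): Middle of the scoop's nose, the thin (1 mm) straight front edge of the blade's floor, on the underside, 80 mm ahead of the scoop's origin; same axes.
- stand: White plastic tool stand, 66 mm (x) by 110 mm (y) by 80 mm high, fixed to the bench, three slots 70 mm deep in a row along y. The middle one, 17 by 24 mm, holds the scoop, 45 mm of whose handle shows above it; lift it 75 mm to clear. Origin under its centre, z up. It may be on either side of the tray, the balance on the other; the bench between it and the tray is free.
- tray: Stainless steel sample tray, fixed to the bench, 236 mm (x) by 146 mm (y) outside, floor and walls 3 mm thick, walls 24 mm high (27 mm with the rolled rim). Origin under its centre, z up, x along its length away from the robot. The pebbles lie side by side in its +x half, within 35 mm of its long axis; its -x half is empty.
- pebble1: Grey pebble, rounded but uneven, about 23 by 20 by 17 mm, 11 to 17 g, one of six alike. Origin at its centre, which lies about 8 mm above what it rests on; its axes mean nothing.
- pebble2: Grey pebble like pebble1. Origin at its centre.
- pebble3: Grey pebble like pebble1. Origin at its centre.
- pebble4: Grey pebble like pebble1. Origin at its centre.
- pebble5: Grey pebble like pebble1. Origin at its centre.
- pebble6: Grey pebble like pebble1. Origin at its centre.
- balance: Top-loading laboratory balance, ivory housing, fixed to the bench; round steel pan 120 mm in diameter, its top 74 mm above the bench. Origin on the bench below the pan's centre, z up. The housing reaches from 168 mm towards -x (low display end, 50 mm high) to 100 mm towards +x, 95 mm to either side, 60 mm high.
- dish_rim (a point): White porcelain dish, loose on the balance pan (140 g): round, 94 mm outside and 88 mm inside at the rim, 42 mm high, 3 mm wall, flaring up from a 60 mm foot. This point is the centre of its mouth, at rim height (116 mm above the bench); z up.
- jar: Bystander: sample jar of olive-green material with a white lid, 58 mm in diameter, 80 mm high. Origin under its centre.
- crucible: Bystander: small white porcelain crucible, 46 mm in diameter, 36 mm high. Origin under its centre.
- spool: Bystander: white spool, 50 mm in diameter, 50 mm high. Origin under its centre.
Things that resemble listed ones, but are neither listed nor needed, are in the scene too. Leave any green or yellow look-alike of the part that bears dish_rim alone.

How it is judged:
By the outcome, as a careful person would: the job done as asked, in the order asked, and still so for the second after the job is handed in, with the robot touching nothing.
It also fails if it takes over 72 s, if anything falls off the work surface, if the arm or the gripper's body presses on something with over 40 N, if the wrist force passes 120 N, or if a joint passes its speed limit or range.

## Working session

There is one attempt and no reset: what is moved stays moved. The work goes in short steps, Python scripts to look and compute and a tool call to move; the robot and the scene stay as the last step left them, time stands still between calls to the robot, and variables do not carry over. Pictures are saved under pics/ and viewed, at most 10 in all, crops included, and the job is handed in when it is done.

Besides the shell and the picture viewer there is one more tool, called after "Emit:" as a command line: name --argument value ..., lists and objects as JSON in quotes. jog_arm: Moves the arm, as the interface text tells. Its arguments: {"type":"object","properties":{"plan":{"type":"string"},"grip_force":{"type":"number"}},"required":["plan"]}

```bash
ls; mkdir -p pics
cat > h.py <<'E'
import numpy as np, cv2
from rig import env, imaging, job, models
def cam(n):
    im=imaging.get_image(n); h=im["pixels"].shape[0]
    im["f"]=h/2/np.tan(np.radians(im["fov_y"]/2)); return im
def cloud(im):
    d=im["depth"]; v,u=np.mgrid[:d.shape[0],:d.shape[1]]
    p=np.stack([(u-im["cx"])/im["f"]*d,(v-im["cy"])/im["f"]*d,d],-1)
    T=im["world_from_camera"]; return p@T[:3,:3].T+T[:3,3]
def ray(im,uv,z):
    T=im["world_from_camera"]; r=T[:3,:3]@np.array([(uv[0]-im["cx"])/im["f"],(uv[1]-im["cy"])/im["f"],1]); o=T[:3,3]
    return o+r*(z-o[2])/r[2]
def save(im,n): cv2.imwrite(f"pics/{n}.png",im["pixels"][:,:,::-1])
E
python3 - <<'E'
from h import *
np.set_printoptions(precision=3,suppress=True)
for c in ["scene","top"]:
    im=cam(c); save(im,c+"0"); P=cloud(im); print(c,im["world_from_camera"].round(3).tolist(),im["f"])
    for n in ["scoop","stand","tray","balance","dish_rim","pebble1","jar","crucible","spool"]:
        for o in models.outline_of(c,n)[:7]:
            m=o["region"]&(im["depth"]>0); q=P[m]
            if len(q): print(n,round(o["confidence"],2),np.round(o["bbox"]),"med",np.median(q,0),"lo",np.percentile(q,2,axis=0),"hi",np.percentile(q,98,axis=0))
    for n in ["scoop","scoop_nose","scoop_handle","scoop_blade","dish_rim","balance","stand","tray"]:
        for o in models.tip_of(c,n)[:2]:
            u,v=np.round(o["at"]).astype(int); print("tip",n,round(o["confidence"],2),u,v,P[min(v,479),min(u,639)])
print({k:v for k,v in env.observe().items()})
E
```

```text
pics
scene [[0.405, 0.683, -0.608, 1.191], [0.914, -0.293, 0.279, -0.228], [0.013, -0.669, -0.743, 1.0], [0.0, 0.0, 0.0, 1.0]] 506.71626740404633
scoop 0.9 [115. 284.  43.  48.] med [ 0.456 -0.344  0.165] lo [ 0.441 -0.373  0.077] hi [ 0.469 -0.315  0.205]
stand 0.9 [130. 317.  67.  60.] med [ 0.482 -0.343  0.07 ] lo [ 0.424 -0.397  0.002] hi [ 0.488 -0.29   0.082]
tray 0.89 [297. 302.  85. 101.] med [0.532 0.019 0.003] lo [ 0.414 -0.066 -0.001] hi [0.659 0.098 0.028]
balance 0.55 [399. 224. 116.  88.] med [0.481 0.326 0.056] lo [0.3   0.261 0.018] hi [0.559 0.448 0.076]
dish_rim 0.96 [438. 181.  33.  30.] med [0.319 0.546 0.023] lo [0.287 0.494 0.002] hi [0.375 0.581 0.044]
dish_rim 0.78 [409. 208.  36.  36.] med [0.437 0.373 0.096] lo [0.405 0.32  0.074] hi [0.493 0.407 0.117]
dish_rim 0.73 [359. 170.  30.  22.] med [0.186 0.364 0.023] lo [0.155 0.315 0.002] hi [0.244 0.4   0.044]
dish_rim 0.72 [445. 280.  39.  36.] med [0.636 0.371 0.019] lo [ 0.602  0.315 -0.   ] hi [0.689 0.403 0.044]
dish_rim 0.66 [470. 219.  37.  32.] med [0.48  0.555 0.022] lo [0.446 0.5   0.001] hi [0.532 0.
[... 3372 characters left out ...]
0.73 335 216 [0.611 0.024 0.003]
tip balance 0.69 232 268 [0.446 0.343 0.077]
tip stand 0.58 450 269 [ 0.434 -0.319  0.079]
tip tray 0.73 338 240 [0.533 0.016 0.003]
{'time_s': 1.8, 'q': array([-85.962,  21.807,  74.335,   0.   ,  83.858, -12.338]), 'qvel': array([ 0.056, -0.063,  0.083, -0.027, -0.075, -0.01 ]), 'joint_efforts': array([ -0.   , -44.833, -23.146,  -0.   ,   0.001,   0.   ]), 'position': array([ 0.155, -0.528,  0.231]), 'tool_rot': array([[ 0.959,  0.282, -0.   ],
       [ 0.282, -0.959,  0.   ],
       [ 0.   , -0.   , -1.   ]]), 'ft_force': array([0.28 , 0.34 , 0.682]), 'wrist_torque': array([ 0.012, -0.003,  0.011]), 'gripper_force': 0.0, 'grip_width': 0.08542010027218179}
```

Run:
```python
from h import *
np.set_printoptions(precision=3,suppress=True)
a=cv2.imread("pics/scene0.png"); b=cv2.imread("pics/top0.png")
c1=cv2.resize(a[250:360,70:180],(400,400),interpolation=cv2.INTER_CUBIC)
c2=cv2.resize(a[240:370,235:365],(400,400),interpolation=cv2.INTER_CUBIC)
s=cv2.resize(b[130:370,130:530],(800,480))[:, :]
cv2.imwrite("pics/m.png",np.vstack([np.hstack([c1,c2]),cv2.resize(s,(333,200)).repeat(1,0) if 0 else np.hstack([cv2.resize(s,(333,200)),cv2.resize(a,(267,200)),np.zeros((200,200,3),np.uint8)])]))
im=cam("scene"); P=cloud(im); im2=cam("top"); P2=cloud(im2)
# stand top, tray rim
for nm,n,lo,hi in [("stand","stand",.074,.09),("tray","tray",.022,.032)]:
  for I,Q,c in ((im,P,"scene"),(im2,P2,"top")):
    o=models.outline_of(c,n)[0]; m=cv2.dilate(o["region"].astype(np.uint8),np.ones((3,3)))>0
    q=Q[m&(Q[...,2]>lo)&(Q[...,2]<hi)]
    print(nm,c,len(q),cv2.minAreaRect((q[:,:2]*1000).astype(np.float32)),q[:,2].mean())
# scoop points
o=models.outline_of("scene","scoop")[0]["region"]; q=P[o&(P[...,2]>.085)]
print(len(q)); print(q[::max(1,len(q)//70)])
# balance pan/dish rim
for I,Q in ((im,P),(im2,P2)):
    m=(Q[...,2]>.108)&(Q[...,2]<.125)&(np.hypot(Q[...,0]-.445,Q[...,1]-.365)<.08); print("rim",m.sum(),cv2.minEnclosingCircle((Q[m][:,:2]*1000).astype(np.float32)))
    m=(Q[...,2]>.068)&(Q[...,2]<.079)&(np.hypot(Q[...,0]-.445,Q[...,1]-.365)<.08); print("pan",m.sum(),cv2.minEnclosingCircle((Q[m][:,:2]*1000).astype(np.float32)))
    m=(Q[...,2]>.052)&(Q[...,2]<.064)&(np.hypot(Q[...,0]-.445,Q[...,1]-.365)<.14); print("hous",cv2.minAreaRect((Q[m][:,:2]*1000).astype(np.float32)))
# pebbles: above tray floor
m=(P[...,2]>.010)&(P[...,2]<.024)&(abs(P[...,0]-.58)<.065)&(abs(P[...,1]-.015)<.05)
n,l,st,ce=cv2.connectedComponentsWithStats(m.astype(np.uint8))
for i in range(1,n):
    if st[i,4]>8: print("peb",st[i,4],P[l==i].mean(0),P[l==i].min(0),P[l==i].max(0),ce[i])
```

```text
stand scene 1067 ((453.0041198730469, -344.1380615234375), (70.96633911132812, 110.35175323486328), 1.5661672353744507) 0.07897026611286018
stand top 506 ((451.4696350097656, -345.4421081542969), (65.90679931640625, 111.0549087524414), 2.218135118484497) 0.07872333450363769
tray scene 735 ((536.6240234375, 15.716392517089844), (152.22760009765625, 243.542236328125), 80.21151733398438) 0.025699422460622404
tray top 369 ((534.5628051757812, 14.377372741699219), (151.69236755371094, 241.5646514892578), 80.33131408691406) 0.02574550562175695
1200
[[ 0.44  -0.32   0.205]
 [ 0.445 -0.319  0.204]
 [ 0.443 -0.343  0.207]
 [ 0.442 -0.349  0.205]
 [ 0.446 -0.319  0.196]
 [ 0.442 -0.333  0.195]
 [ 0.442 -0.351  0.2  ]
 [ 0.446 -0.321  0.19 ]
 [ 0.444 -0.344  0.196]
 [ 0.442 -0.315  0.179]
 [ 0.444 -0.343  0.193]
 [ 0.446 -0.373  0.206]
 [ 0.449 -0.344  0.195]
 [ 0.439 -0.315  0.169]
 [ 0.448 -0.346  0.192]
 [ 0.451 -0.316  0.18 ]
 [ 0.448 -0.349  0.19 ]
 [ 0.45  -0.319  0.177]
 [ 0.449 -0.351  0.189]
 [ 0.453 -0.321  0.178]
 [ 0.448 -0.354  0.186]
 [ 0.452 -0.324  0.176]
 [ 0.449 -0.354  0.184]
[... 1301 characters left out ...]
8861083984375, 360.28857421875), (216.36868286132812, 190.8995819091797), 3.5246660709381104)
rim 130 ((447.1942138671875, 363.1382141113281), 46.79648971557617)
pan 681 ((454.9329528808594, 359.8709716796875), 59.699947357177734)
hous ((435.8760986328125, 358.06878662109375), (233.42762756347656, 187.4200439453125), 3.988903045654297)
peb 178 [0.597 0.021 0.016] [0.562 0.006 0.01 ] [0.629 0.034 0.022] [306.36  316.798]
peb 59 [ 0.566 -0.006  0.017] [ 0.552 -0.015  0.01 ] [0.576 0.005 0.022] [290.407 309.898]
peb 53 [ 0.59  -0.012  0.016] [ 0.581 -0.021  0.011] [ 0.599 -0.001  0.021] [291.981 319.189]
peb 67 [ 0.616 -0.017  0.016] [ 0.604 -0.027  0.011] [ 0.624 -0.007  0.022] [294.   328.97]
```

View pics/m.png

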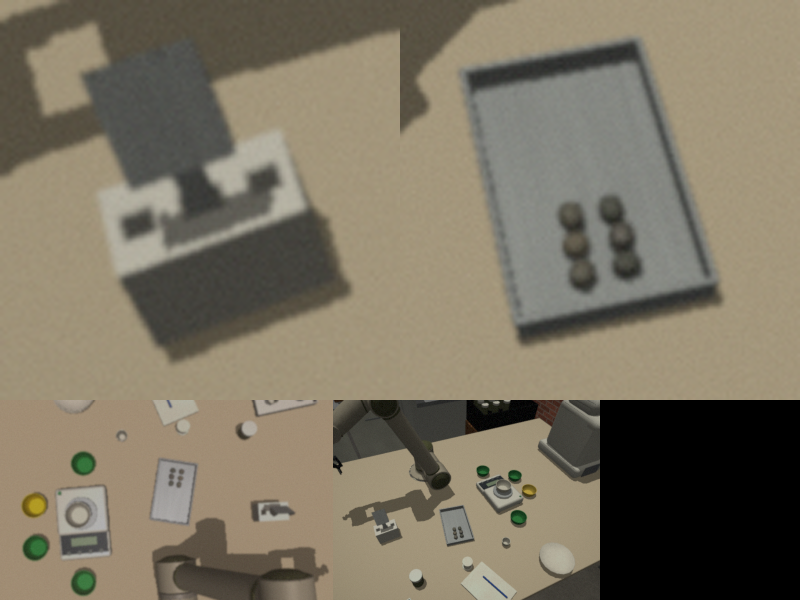

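The picture montage shows the scoop in the stand at scene pixels of about (115,284), with its underside towards the camera. The six pebbles lie in two rows of three in the far half of the tray, around scene pixel (300,318). The white dish is on the balance, at top pixel (223,268). I'll write a plan helper, then start moving.

```bash
cat >> h.py <<'E'
from scipy.spatial.transform import Rotation as Ro
np.set_printoptions(precision=4,suppress=True)
def tool(yaw,lean):
    "tool x along heading yaw when pointing down; lean>0 = fingers point forward by lean deg from down"
    return Ro.from_euler('z',yaw,degrees=True).as_matrix()@np.diag([1,-1,-1.])@Ro.from_euler('y',lean,degrees=True).as_matrix()
def plan(R1,p1,n,claw,start=None,dec=2):
    s=env.observe(); R0,p0=(s["tool_rot"],s["position"]) if start is None else start
    R0=np.array(R0);p0=np.array(p0); rv=Ro.from_matrix(R0.T@R1).as_rotvec(); rows=[]; R=R0; p=p0
    for k in range(n):
        d=R.T@((np.array(p1)-p)/(n-k))*100
        t=np.degrees(Ro.from_matrix(R.T@R1).as_rotvec())/(n-k)
        t,d=t.round(1),d.round(dec); rows.append(" ".join(f"{x:g}" for x in [*(t+0.),*(d+0.)])+f" {claw}")
        p=p+R@d/100; R=R@Ro.from_rotvec(np.radians(t)).as_matrix()
    print("; ".join(rows)); return R,p
E
python3 - <<'E'
from h import *
s=plan(tool(2,0),[.30,-.345,.26],6,60)
s=plan(tool(2,63),[.30,-.345,.20],10,60,s)
E
```

```text
0 0 2.4 3.18 -2.24 -0.48 60; 0 0 2.4 3.08 -2.37 -0.48 60; 0 0 2.4 2.98 -2.5 -0.48 60; 0 0 2.4 2.87 -2.62 -0.48 60; 0 0 2.4 2.75 -2.74 -0.47 60; 0 0 2.4 2.64 -2.85 -0.48 60
0 6.3 0 0 0 0.6 60; 0 6.3 0 -0.07 0 0.6 60; 0 6.3 0 -0.13 0 0.59 60; 0 6.3 0 -0.19 0 0.57 60; 0 6.3 0 -0.26 0 0.54 60; 0 6.3 0 -0.31 0 0.51 60; 0 6.3 0 -0.37 0 0.47 60; 0 6.3 0 -0.42 0 0.43 60; 0 6.3 0 -0.46 0 0.39 60; 0 6.3 0 -0.5 0 0.33 60
```

Emit:
jog_arm --plan "0 0 2.4 3.2 -2.2 -0.5 60; 0 0 2.4 3.1 -2.4 -0.5 60; 0 0 2.4 3 -2.5 -0.5 60; 0 0 2.4 2.9 -2.6 -0.5 60; 0 0 2.4 2.7 -2.7 -0.5 60; 0 0 2.4 2.6 -2.9 -0.5 60"

```text
time_s: 2.65
position: [0.3008, -0.3435, 0.2617]
tool_rot: [[0.999, 0.032, 0.0], [0.032, -0.999, -0.0], [0.0, 0.0, -1.0]]
ft_force: [0.4, -0.2, 0.1]
grip_width: 0.0653
gripper_force: 0.0
```

Emit:
jog_arm --plan "0 6.3 0 0 0 0.6 60; 0 6.3 0 -0.1 0 0.6 60; 0 6.3 0 -0.1 0 0.6 60; 0 6.3 0 -0.2 0 0.6 60; 0 6.3 0 -0.3 0 0.5 60; 0 6.3 0 -0.3 0 0.5 60; 0 6.3 0 -0.4 0 0.5 60; 0 6.3 0 -0.4 0 0.4 60; 0 6.3 0 -0.5 0 0.4 60; 0 6.3 0 -0.5 0 0.3 60"

```text
time_s: 3.48
position: [0.2986, -0.3457, 0.2014]
tool_rot: [[0.449, 0.032, 0.893], [0.018, -0.999, 0.027], [0.893, 0.004, -0.45]]
ft_force: [-1.3, 0.4, -0.8]
grip_width: 0.0651
gripper_force: 0.0
```

Run:
```python
from h import *
s=plan(tool(2,88),[.35,-.347,.103],8,60)
print(env.observe()["q"])
```

```text
0 3.1 0 -0.81 0.03 1.13 60; 0 3.1 0 -0.87 0.03 1.08 60; 0 3.1 0 -0.93 0.03 1.03 60; 0 3.1 0 -0.98 0.03 0.98 60; 0 3.1 0 -1.03 0.03 0.93 60; 0.1 3.1 0.1 -1.08 0.04 0.87 60; 0 3.1 0 -1.13 0.04 0.81 60; 0.1 3 0.1 -1.17 0.03 0.74 60
[-98.0579  18.2486 117.4336  64.3405  77.5477 -45.3959]
```

Emit:
jog_arm --plan "0 3.1 0 -0.8 0 1.1 60; 0 3.1 0 -0.9 0 1.1 60; 0 3.1 0 -0.9 0 1 60; 0 3.1 0 -1 0 1 60; 0 3.1 0 -1 0.1 0.9 60; 0 3.1 0 -1.1 0 0.9 60; 0 3.1 0 -1.1 0.1 0.8 60; 0 3 0 -1.2 0 0.7 60"

```text
time_s: 4.15
position: [0.3494, -0.346, 0.1016]
tool_rot: [[0.038, 0.033, 0.999], [0.003, -0.999, 0.033], [0.999, 0.001, -0.038]]
ft_force: [1.1, -0.1, 0.0]
grip_width: 0.0652
gripper_force: 0.0
```

Run:
```python
from h import *
print(env.observe()["q"])
s=plan(tool(2,88),[.472,-.345,.103],5,60)
a=cam("scene"); c=a["pixels"][240:370,60:190,::-1]; cv2.imwrite("pics/p2.png",cv2.resize(c,(520,520),interpolation=cv2.INTER_CUBIC))
```

```text
[-94.1268  50.66   123.7572  83.7796  88.4148 -84.5216]
0 0 0 0.12 0.06 2.45 60; 0 0 0 0.12 0.06 2.45 60; 0 0.1 0 0.12 0.06 2.45 60; 0 0 0 0.12 0.07 2.45 60; 0.1 0.1 0.1 0.12 0.06 2.44 60
```

View pics/p2.png

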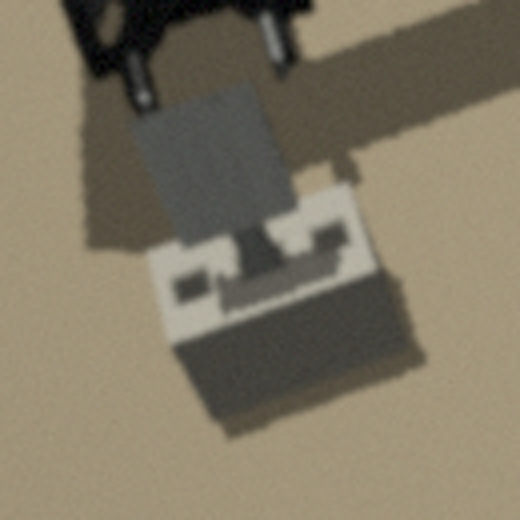

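The crop shows both fingers, at crop (145,95) and (275,45). They straddle the handle and sit below the blade, clear of the stand, so I'll advance.

Emit:
jog_arm --plan "0 0 0 0.1 0.1 2.4 60; 0 0 0 0.1 0.1 2.5 60; 0 0 0 0.1 0.1 2.4 60; 0 0 0 0.1 0.1 2.5 60; 0 0 0 0.1 0 2.4 60; 0 0 0 0 0 0 60"

```text
time_s: 4.7
position: [0.4742, -0.3439, 0.1036]
tool_rot: [[0.04, 0.039, 0.998], [0.004, -0.999, 0.039], [0.999, 0.003, -0.04]]
ft_force: [0.5, -0.3, 0.2]
grip_width: 0.0653
gripper_force: 0.0
```

Emit:
jog_arm --plan "0 0 0 0 0 0 255; 0 0 0 0 0 0 255; 0 0 0 0 0 0 255; 0 0 0 0 0 0 255; 0 0 0 0 0 0 255; 0 0 0 0 0 0 255; 0 0 0 0 0 0 255" --grip_force 80

```text
time_s: 5.28
position: [0.4711, -0.3456, 0.1027]
tool_rot: [[0.04, 0.034, 0.999], [0.001, -0.999, 0.033], [0.999, 0.0, -0.04]]
ft_force: [-1.1, -0.8, 2.2]
grip_width: 0.0169
gripper_force: 78.0
```

Emit:
jog_arm --plan "0 0 0 1.5 0 0 255; 0 0 0 2 0 0 255; 0 0 0 2 0 0 255; 0 0 0 2 0 0 255; 0 0 0 2 0 0 255; 0 0 0 2 0 0 255; 0 0 0 1.5 0 0 255"

```text
time_s: 5.87
position: [0.4766, -0.3448, 0.2336]
tool_rot: [[0.04, 0.034, 0.999], [0.002, -0.999, 0.034], [0.999, 0.0, -0.04]]
ft_force: [0.0, -0.7, -0.2]
grip_width: 0.0166
gripper_force: 78.0
```

Run:
```python
from h import *
s=plan(tool(2,45),[.44,-.26,.24],8,255)
s=plan(tool(0,-22),[.42,-.18,.16],10,255,s)
im=cam("scene"); P=cloud(im)
o=models.outline_of("scene","scoop")
for k in o[:1]:
    q=P[k["region"]&(P[...,2]>.2)]; print(k["confidence"],len(q),q.min(0),q.max(0))
    q=q[q[:,0]<.6]; u,s_,v=np.linalg.svd(q-q.mean(0),full_matrices=False); print(v,s_)
```

```text
0 -5.3 0 0.06 -1.07 -0.42 255; 0 -5.3 0 0.02 -1.08 -0.43 255; 0 -5.3 0 -0.01 -1.07 -0.43 255; 0 -5.4 0 -0.06 -1.08 -0.42 255; 0 -5.3 0 -0.09 -1.07 -0.42 255; 0 -5.4 0 -0.13 -1.08 -0.41 255; 0 -5.3 0 -0.17 -1.07 -0.39 255; 0 -5.4 0 -0.21 -1.08 -0.38 255
0 -6.7 0.2 -0.69 -0.81 0.44 255; 0 -6.7 0.2 -0.63 -0.8 0.52 255; 0 -6.7 0.2 -0.57 -0.8 0.59 255; -0.1 -6.7 0.2 -0.5 -0.8 0.66 255; 0 -6.7 0.2 -0.42 -0.8 0.71 255; -0.1 -6.7 0.2 -0.34 -0.8 0.75 255; 0 -6.7 0.2 -0.26 -0.8 0.79 255; 0 -6.7 0.2 -0.16 -0.8 0.81 255; -0.1 -6.7 0.3 -0.07 -0.8 0.82 255; 0 -6.7 0.2 0.02 -0.8 0.83 255
0.89 1624 [ 0.35   -0.391   0.2007] [ 1.1907 -0.2282  1.    ]
[[ 0.1524 -0.0018 -0.9883]
 [-0.0433 -0.999  -0.0048]
 [ 0.9874 -0.0436  0.1523]] [1.2578 0.686  0.3747]
```

Emit:
jog_arm --plan "0 -5.3 0 0.1 -1.1 -0.4 255; 0 -5.3 0 0 -1.1 -0.4 255; 0 -5.3 0 0 -1.1 -0.4 255; 0 -5.4 0 0 -1.1 -0.4 255; 0 -5.3 0 -0.1 -1.1 -0.4 255; 0 -5.4 0 -0.1 -1.1 -0.4 255; 0 -5.3 0 -0.2 -1.1 -0.4 255; 0 -5.4 0 -0.2 -1.1 -0.4 255"

```text
time_s: 6.63
position: [0.4403, -0.2577, 0.2386]
tool_rot: [[0.711, 0.034, 0.703], [0.024, -0.999, 0.024], [0.703, -0.001, -0.711]]
ft_force: [0.5, 0.5, -2.1]
grip_width: 0.0166
gripper_force: 78.0
```

Emit:
jog_arm --plan "0 -6.7 0.2 -0.7 -0.8 0.4 255; 0 -6.7 0.2 -0.6 -0.8 0.5 255; 0 -6.7 0.2 -0.6 -0.8 0.6 255; 0 -6.7 0.2 -0.5 -0.8 0.7 255; 0 -6.7 0.2 -0.4 -0.8 0.7 255; 0 -6.7 0.2 -0.3 -0.8 0.8 255; 0 -6.7 0.2 -0.3 -0.8 0.8 255; 0 -6.7 0.2 -0.2 -0.8 0.8 255; 0 -6.7 0.2 -0.1 -0.8 0.8 255; 0 -6.7 0.2 0 -0.8 0.8 255"

```text
time_s: 7.47
position: [0.4201, -0.1775, 0.1588]
tool_rot: [[0.924, 0.003, -0.382], [0.006, -1.0, 0.006], [-0.382, -0.007, -0.924]]
ft_force: [0.2, -0.7, -0.4]
grip_width: 0.0164
gripper_force: 78.0
```

```bash
cat >> h.py <<'E'
def scoopview(name=None):
    im=cam("scene"); P=cloud(im)
    o=models.outline_of("scene","scoop")
    for k in o[:2]:
        q=P[k["region"]&(im["depth"]>0)]; print("sc",round(k["confidence"],2),len(q),np.percentile(q,2,axis=0),np.percentile(q,98,axis=0))
    if name: save(im,name)
    return im,P,o
E
python3 - <<'E'
from h import *
print(env.observe()["position"],env.observe()["tool_rot"])
im,P,o=scoopview()
r=o[0]["bbox"]; c,v=int(r[0]),int(r[1]); cv2.imwrite("pics/p3.png",cv2.resize(im["pixels"][max(0,v-70):v+70,max(0,c-80):c+80,::-1],(640,560),interpolation=cv2.INTER_CUBIC)); print(c,v)
E
```

```text
[ 0.4201 -0.1775  0.1588] [[ 0.924   0.0033 -0.3823]
 [ 0.0059 -1.      0.0056]
 [-0.3822 -0.0074 -0.924 ]]
sc 0.86 1204 [ 0.4025 -0.2045 -0.0006] [ 0.5262 -0.1469  0.1798]
sc 0.61 5043 [0.2995 0.2606 0.0194] [0.5589 0.4481 0.0764]
199 264
```

View pics/p3.png

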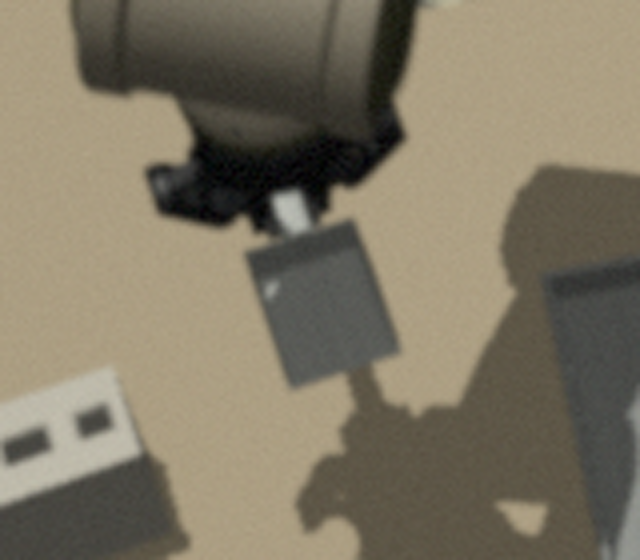

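The scoop is held level with its open side up, the blade at crop (320,305). I'll fit the blade's floor plane and then lower it.

```bash
cat >> h.py <<'E'
def floor(P,o):
    q=P[cv2.erode(o[0]["region"].astype(np.uint8),np.ones((3,3)))>0]; s=env.observe()
    q=q[np.abs(q[:,0])<1]; rng=np.random.default_rng(0); best=None
    q=q[q[:,2]>max(q[:,2].max()-.2,.0)]
    for _ in range(600):
        a=q[rng.choice(len(q),3,False)]; n=np.cross(a[1]-a[0],a[2]-a[0])
        if np.linalg.norm(n)<1e-5: continue
        n/=np.linalg.norm(n); m=abs((q-a[0])@n)<.0015
        if abs(n[2])>.6 and (best is None or m.sum()>best.sum()): best=m
    f=q[best]; c=f.mean(0); n=np.linalg.svd(f-c)[2][2]; n*=np.sign(n[2])
    print("floor n",n,"pitch(nose down +)",np.degrees(np.arctan2(n[0],n[2])),"roll",np.degrees(np.arctan2(n[1],n[2])),"c",c,len(f),f.min(0),f.max(0))
    return n,c,f
E
python3 - <<'E'
from h import *
for _ in range(2):
    im,P,o=scoopview(); floor(P,o)
E
```

```text
sc 0.92 1167 [ 0.4284 -0.2037  0.1442] [ 0.5262 -0.1458  0.177 ]
sc 0.26 59 [0.5625 0.0168 0.0084] [0.5783 0.0327 0.0203]
floor n [ 0.0119 -0.0107  0.9999] pitch(nose down +) 0.6830840496811995 roll -0.615417437228434 c [ 0.4882 -0.1745  0.1485] 506 [ 0.4473 -0.2022  0.1467] [ 0.5283 -0.1464  0.1506]
sc 0.59 1139 [ 0.4308 -0.2044  0.1477] [ 0.5258 -0.1473  0.179 ]
floor n [ 0.0017 -0.0308  0.9995] pitch(nose down +) 0.09740906878647479 roll -1.7654861354385254 c [ 0.4883 -0.1752  0.1509] 486 [ 0.4483 -0.2027  0.1487] [ 0.5259 -0.1483  0.1531]
```

Emit:
jog_arm --plan "0 0 0 0.76 0 1.85 255; 0 0 0 0.76 0 1.85 255; 0 0 0 0.76 0 1.85 255; 0 0 0 0.76 0 1.85 255; 0 0 0 0.76 0 1.85 255; 0 0 0 0.76 0 1.85 255; 0 0 0 0.76 0 1.85 255; 0 0 0 0.1 0 0.25 255; 0 0 0 0.08 0 0.18 255; 0 0 0 0 0 0 255"

```text
time_s: 8.6
position: [0.4214, -0.1777, 0.0163]
tool_rot: [[0.928, 0.001, -0.373], [0.004, -1.0, 0.005], [-0.373, -0.006, -0.928]]
ft_force: [-0.6, 0.0, -0.5]
grip_width: 0.0164
gripper_force: 78.1
```

Emit:
jog_arm --plan "0 0 0 0.04 0 0.1 255; 0 0 0 0.04 0 0.1 255; 0 0 0 0 0 0 255; 0 0 0 0 0 0 255"

```text
time_s: 8.93
position: [0.4214, -0.1772, 0.0136]
tool_rot: [[0.927, 0.002, -0.374], [0.004, -1.0, 0.005], [-0.374, -0.006, -0.927]]
ft_force: [-0.2, 0.3, -0.8]
grip_width: 0.0166
gripper_force: 78.1
```

Emit:
jog_arm --plan "0 0 0 0.04 0 0.1 255; 0 0 0 0.04 0 0.1 255; 0 0 0 0 0 0 255; 0 0 0 0 0 0 255"

```text
time_s: 9.27
position: [0.4212, -0.177, 0.011]
tool_rot: [[0.927, 0.002, -0.375], [0.005, -1.0, 0.005], [-0.375, -0.007, -0.927]]
ft_force: [-1.4, 0.2, -0.4]
grip_width: 0.0165
gripper_force: 78.1
```

Emit:
jog_arm --plan "0 0 0 0.04 0 0.1 255; 0 0 0 0 0 0 255; 0 0 0 0 0 0 255"

```text
time_s: 9.52
position: [0.4212, -0.1771, 0.0099]
tool_rot: [[0.927, 0.002, -0.375], [0.005, -1.0, 0.005], [-0.375, -0.007, -0.927]]
ft_force: [0.1, 0.6, -0.6]
grip_width: 0.0165
gripper_force: 78.1
```

Emit:
jog_arm --plan "0 0 0 0.04 0 0.1 255; 0 0 0 0 0 0 255; 0 0 0 0 0 0 255"

```text
time_s: 9.77
position: [0.4213, -0.1771, 0.009]
tool_rot: [[0.927, 0.002, -0.375], [0.004, -1.0, 0.005], [-0.375, -0.006, -0.927]]
ft_force: [-0.2, 0.9, 2.6]
grip_width: 0.0165
gripper_force: 78.4
```

Emit:
jog_arm --plan "0 0 0 0 0 0 120; 0 0 0 0 0 0 120; 0 0 0 0 0 0 120; 0 0 0 0 0 0 120; 0 0 0 0 0 -1 120; 0 0 0 0 0 -3 120; 0 0 0 0 0 -3 120; 0 0 0 0 0 -3 120; 0 0 0 0 0 -3 120"

```text
time_s: 10.52
position: [0.4702, -0.1776, 0.1308]
tool_rot: [[0.927, 0.002, -0.375], [0.005, -1.0, 0.006], [-0.375, -0.007, -0.927]]
ft_force: [0.6, -0.2, -0.7]
grip_width: 0.0448
gripper_force: 0.0
```

Run:
```python
from h import *
print(env.observe()["position"],env.observe()["grip_width"])
im,P,o=scoopview()
q=P[o[0]["region"]]; q=q[(q[:,2]>.012)&(q[:,2]<.08)]
h=q[(q[:,0]<.435)&(q[:,2]>.025)]; print("handle",len(h),h[::max(1,len(h)//12)])
b=q[(q[:,0]>.45)]; print("walls",b.min(0),b.max(0)); 
q=P[o[0]["region"]]; q=q[abs(q[:,2])<.03];print(cv2.minAreaRect((q[q[:,0]>.45][:,:2]*1000).astype(np.float32)))
floor(P,o)
s=plan(tool(0,15),[.38,-.177,.09],6,120)
```

```text
[ 0.4702 -0.1776  0.1308] 0.04482274200295519
sc 0.86 1103 [ 0.3992 -0.2037 -0.0028] [ 0.5264 -0.1457  0.0427]
handle 129 [[ 0.3926 -0.1777  0.0464]
 [ 0.397  -0.1673  0.0425]
 [ 0.3967 -0.182   0.0418]
 [ 0.4023 -0.1762  0.0416]
 [ 0.408  -0.1727  0.0427]
 [ 0.4109 -0.169   0.0404]
 [ 0.4111 -0.1791  0.038 ]
 [ 0.4161 -0.1756  0.0384]
 [ 0.4178 -0.1696  0.0333]
 [ 0.4219 -0.18    0.0359]
 [ 0.4273 -0.1742  0.0356]
 [ 0.4289 -0.1822  0.034 ]
 [ 0.431  -0.1762  0.0294]]
walls [ 0.4501 -0.205   0.0123] [ 0.5112 -0.1449  0.0274]
((490.820068359375, -173.853759765625), (63.079471588134766, 81.40555572509766), 89.81383514404297)
floor n [ 0.0083 -0.0032  1.    ] pitch(nose down +) 0.4752355772558725 roll -0.1853053165164482 c [ 0.4893 -0.1745  0.0017] 371 [ 0.4492 -0.2019  0.0001] [ 0.5264 -0.1467  0.0037]
0 6.1 0 -1.17 -0.03 1.23 120; 0 6.1 0 -1.29 -0.03 1.1 120; 0 6.1 0 -1.41 -0.03 0.96 120; -0.1 6.1 0.1 -1.5 -0.03 0.8 120; 0 6.1 0 -1.57 -0.03 0.64 120; -0.1 6.1 0.1 -1.64 -0.02 0.48 120
```

Emit:
jog_arm --plan "0 6.1 0 -1 0 1.2 120; 0 6.1 0 -1.1 0 1.1 120; 0 6.1 0 -1.2 0 1 120; 0 6.1 0 -1.3 0 0.8 120; 0 6.1 0 -1.4 0 0.6 120; 0 6.1 0 -1.5 0 0.5 120; 0 0 0 0 0 0 120"

```text
time_s: 11.2
position: [0.3843, -0.1747, 0.0842]
tool_rot: [[0.97, 0.002, 0.242], [-0.001, -1.0, 0.013], [0.242, -0.013, -0.97]]
ft_force: [-1.5, 0.9, -1.1]
grip_width: 0.0453
gripper_force: 0.0
```

Run:
```python
from h import *
s=plan(tool(0,15),[.410,-.176,.0165],5,120)
```

```text
-0.2 0.2 0 0.17 0.04 1.44 120; -0.1 0.2 0 0.17 0.04 1.44 120; -0.2 0.2 0 0.16 0.04 1.44 120; -0.1 0.2 0 0.16 0.03 1.44 120; -0.2 0.2 -0.1 0.15 0.03 1.44 120
```

Emit:
jog_arm --plan "-0.2 0.2 0 0.2 0 1.4 120; 0 0.2 0 0.2 0.1 1.4 120; -0.2 0.2 0 0.2 0 1.5 120; -0.2 0.2 0 0.2 0.1 1.4 120; -0.2 0.2 0 0 0 1.5 120; 0 0 0 0 0 0 120"

```text
time_s: 11.7
position: [0.4146, -0.1784, 0.0165]
tool_rot: [[0.966, -0.0, 0.257], [0.001, -1.0, -0.003], [0.257, 0.003, -0.966]]
ft_force: [-0.4, 1.1, 0.4]
grip_width: 0.045
gripper_force: 0.0
```

Emit:
jog_arm --plan "0 0 0 0 0 0 255; 0 0 0 0 0 0 255; 0 0 0 0 0 0 255; 0 0 0 0 0 0 255; 0 0 0 0 0 0 255; 0 0 0 0 0 0 255" --grip_force 100

```text
time_s: 12.2
position: [0.415, -0.1793, 0.0192]
tool_rot: [[0.965, -0.0, 0.261], [0.001, -1.0, -0.006], [0.261, 0.006, -0.965]]
ft_force: [-2.5, 0.6, 6.0]
grip_width: 0.0159
gripper_force: 97.9
```

Emit:
jog_arm --plan "0 0 0 0 0 -1 255; 0 0 0 0 0 -2 255; 0 0 0 0 0 -2 255; 0 0 0 0 0 -2 255; 0 0 0 0 0 -1 255; 0 0 0 0 0 0 255"

```text
time_s: 12.7
position: [0.3943, -0.1792, 0.0976]
tool_rot: [[0.965, -0.0, 0.262], [0.002, -1.0, -0.008], [0.262, 0.008, -0.965]]
ft_force: [0.1, -0.8, -2.1]
grip_width: 0.0159
gripper_force: 97.8
```

Run:
```python
from h import *
s=env.observe(); print(s["position"],s["tool_rot"],s["grip_width"],s["ft_force"])
im,P,o=scoopview(); n,c,f=floor(P,o)
im2,P2,o2=scoopview(); n,c,f=floor(P2,o2)
q=f; print(cv2.minAreaRect((q[:,:2]*1000).astype(np.float32)))
# nose: floor max
print(np.percentile(f,[1,99],axis=0))
```

```text
[ 0.3943 -0.1792  0.0976] [[ 0.965  -0.0005  0.2621]
 [ 0.0017 -1.     -0.0079]
 [ 0.2621  0.0081 -0.965 ]] 0.0159070342397072 [ 0.0534 -0.8076 -2.0547]
sc 0.86 1212 [ 0.3581 -0.2053  0.0761] [ 0.5068 -0.1484  0.1285]
floor n [ 0.0095 -0.0145  0.9999] pitch(nose down +) 0.5430121749759792 roll -0.8304592910229709 c [ 0.4685 -0.1767  0.0798] 432 [ 0.4274 -0.2037  0.078 ] [ 0.5071 -0.1489  0.0819]
sc 0.95 1185 [ 0.3582 -0.2045  0.0737] [ 0.506  -0.1476  0.1254]
floor n [ 0.0009 -0.0034  1.    ] pitch(nose down +) 0.0495994907320506 roll -0.1951293292784572 c [ 0.4675 -0.1754  0.0779] 398 [ 0.4278 -0.2028  0.0763] [ 0.5061 -0.1482  0.0795]
((466.9666748046875, -175.5555877685547), (78.0636978149414, 54.61137390136719), 0.3529825508594513)
[[ 0.4289 -0.2022  0.0763]
 [ 0.5043 -0.1487  0.0794]]
```

```bash
cat >> h.py <<'E'
R_ts=np.array([[.965,-.0005,.2621],[.0017,-1,-.0079],[.2621,.0081,-.965]])
u,_,v=np.linalg.svd(R_ts); R_ts=u@v
t_ts=np.array([-.113,-.0025,.0195])   # TCP in nose frame (scoop axes)
def sc(nose,yaw,pitch):
    R=Ro.from_euler('ZY',[yaw,pitch],degrees=True).as_matrix()
    return R@R_ts, np.array(nose)+R@t_ts
def nose_now():
    s=env.observe(); R=np.array(s["tool_rot"])@R_ts.T; p=np.array(s["position"])-R@t_ts
    e=Ro.from_matrix(R).as_euler('ZYX',degrees=True); return p,e
C=np.array([.5355,.015]); YT=-9.75
def tr(x,y,z):
    a=np.radians(YT); return np.array([C[0]+x*np.cos(a)-y*np.sin(a),C[1]+x*np.sin(a)+y*np.cos(a),z])
E
python3 - <<'E'
from h import *
print(nose_now(), sc(tr(.012,0,.06),YT,10)[1])
s=plan(*sc(tr(.012,0,.06),YT,10),8,255)
E
```

```text
(array([ 0.5069, -0.1759,  0.0752]), array([0.0162, 0.1972, 0.2227])) [0.4406 0.0288 0.0988]
-0.2 -1.2 1.2 0.58 -2.59 0.09 255; -0.2 -1.2 1.2 0.52 -2.6 0.08 255; -0.3 -1.2 1.2 0.47 -2.61 0.05 255; -0.2 -1.2 1.2 0.42 -2.62 0.03 255; -0.3 -1.3 1.2 0.36 -2.63 0.02 255; -0.2 -1.2 1.2 0.31 -2.64 -0.01 255; -0.3 -1.3 1.2 0.25 -2.65 -0.02 255; -0.2 -1.2 1.1 0.2 -2.65 -0.04 255
```

Emit:
jog_arm --plan "-0.2 -1.2 1.2 0.6 -2.6 0.1 255; -0.2 -1.2 1.2 0.5 -2.6 0.1 255; -0.3 -1.2 1.2 0.5 -2.6 0 255; -0.2 -1.2 1.2 0.4 -2.6 0 255; -0.3 -1.3 1.2 0.4 -2.6 0 255; -0.2 -1.2 1.2 0.3 -2.6 0 255; -0.3 -1.3 1.2 0.2 -2.7 0 255; -0.2 -1.2 1.1 0.2 -2.7 0 255; 0 0 0 0 0 0 255"

```text
time_s: 13.65
position: [0.4412, 0.0323, 0.0985]
tool_rot: [[0.982, -0.165, 0.088], [-0.164, -0.986, -0.022], [0.09, 0.008, -0.996]]
ft_force: [-0.1, -0.3, -0.9]
grip_width: 0.016
gripper_force: 97.9
```

Run:
```python
from h import *
print(nose_now(),tr(.012,0,.06))
im,P,o=scoopview()
n,c,f=floor(P,o); a=np.radians(YT); d=f[:,:2]-C; x=d@[np.cos(a),np.sin(a)]; y=d@[-np.sin(a),np.cos(a)]
print("floor in tray frame x",np.percentile(x,[1,99]),"y",np.percentile(y,[1,99]), "lens mid",np.median(y))
im2=cam("top"); cv2.imwrite("pics/p4.png",np.hstack([cv2.resize(im["pixels"][230:370,230:370,::-1],(400,400),interpolation=cv2.INTER_CUBIC),cv2.resize(im2["pixels"][190:290,290:390,::-1],(400,400),interpolation=cv2.INTER_CUBIC)]))
s=plan(*sc(tr(.012,0,.008),YT,10),4,255)
```

```text
(array([0.548 , 0.0168, 0.0597]), array([-9.5444, 10.0242,  0.0274])) [0.5473 0.013  0.06  ]
sc 0.69 1141 [ 0.4211 -0.0062  0.0582] [0.5481 0.0548 0.1287]
sc 0.31 912 [0.406  0.321  0.0758] [0.4936 0.4072 0.1171]
floor n [ 0.1757 -0.0269  0.9841] pitch(nose down +) 10.125121204906792 roll -1.5683602699929315 c [0.5108 0.0239 0.0678] 376 [ 0.4699 -0.0071  0.0598] [0.5496 0.0555 0.0762]
floor in tray frame x [-0.0626  0.0107] y [-0.0211  0.0317] lens mid 0.003942319321282599
0 0 0 -0.11 -0.01 1.29 255; 0 0 0 -0.11 -0.01 1.29 255; 0 0 0 -0.11 -0.02 1.29 255; 0 0 0.1 -0.12 -0.01 1.29 255
```

View pics/p4.png

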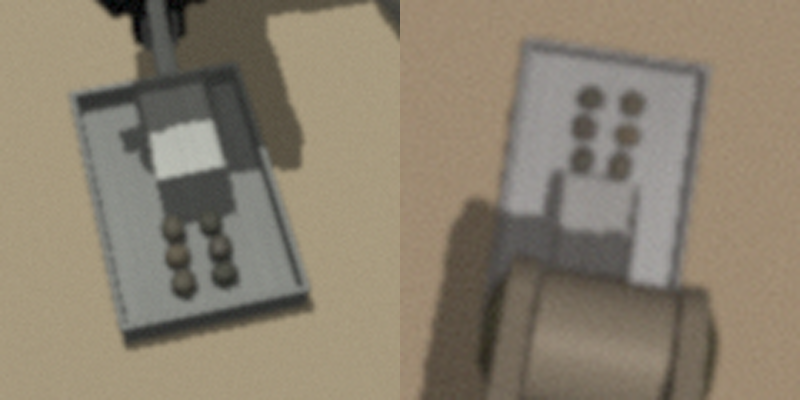

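The scoop's nose is just behind the first pebble pair, at left crop (200,215), but about 4–5 mm too far towards tray +y. I'll correct that during the descent.

Run:
```python
from h import *
s=plan(*sc(tr(.010,-.0015,.009),YT,10),5,255)
```

```text
0 0 0 -0.13 0.02 1.01 255; 0 0 0 -0.13 0.02 1.01 255; 0 0 0 -0.13 0.02 1.01 255; 0 0 0 -0.12 0.02 1.01 255; 0 0 0.1 -0.13 0.02 1 255
```

Emit:
jog_arm --plan "0 0 0 -0.1 0 1 255; 0 0 0 -0.1 0 1 255; 0 0 0 -0.1 0 1 255; 0 0 0 -0.1 0.1 1 255; 0 0 0 -0.2 0 1 255; 0 0 0 0 0 0 255; 0 0 0 0 0 0 255"

```text
time_s: 14.38
position: [0.4387, 0.0267, 0.0488]
tool_rot: [[0.982, -0.17, 0.088], [-0.168, -0.985, -0.024], [0.091, 0.008, -0.996]]
ft_force: [0.5, 0.3, -0.7]
grip_width: 0.0159
gripper_force: 97.9
```

```bash
cat >> h.py <<'E'
def intray(f):
    a=np.radians(YT); d=f[:,:2]-C; x=d@[np.cos(a),np.sin(a)]; y=d@[-np.sin(a),np.cos(a)]
    print("tray frame x",np.percentile(x,[1,99]),"y",np.percentile(y,[1,99]))
E
python3 - <<'E'
from h import *
p,e=nose_now(); intray(p[None]); print(p,e)
for _ in range(2):
    im,P,o=scoopview(); n,c,f=floor(P,o); intray(f)
q=P[(abs(P[...,2]-.016)<.006)&(abs(P[...,0]-.595)<.055)&(abs(P[...,1]-.005)<.05)]; intray(q)
E
```

```text
tray frame x [0.0105 0.0105] y [-0.0025 -0.0025]
[0.5455 0.0107 0.01  ] [-9.8187  9.9867 -0.0148]
sc 0.76 1110 [ 0.4219 -0.0132  0.0065] [0.5459 0.0485 0.0792]
floor n [ 0.1726 -0.0249  0.9847] pitch(nose down +) 9.941629948660927 roll -1.4501795456960487 c [0.5077 0.0184 0.0184] 352 [ 0.4669 -0.0137  0.0113] [0.5477 0.0504 0.026 ]
tray frame x [-0.0651  0.0084] y [-0.0278  0.0253]
sc 0.97 1108 [ 0.4206 -0.0135  0.0078] [0.546  0.0483 0.0791]
sc 0.75 2509 [ 0.4207 -0.397   0.0015] [ 0.4877 -0.29    0.0822]
floor n [0.1688 0.0181 0.9855] pitch(nose down +) 9.721883014714853 roll 1.053083987118842 c [0.5096 0.018  0.0186] 317 [ 0.4678 -0.0143  0.0102] [0.5485 0.0509 0.0264]
tray frame x [-0.0645  0.01  ] y [-0.0282  0.0259]
tray frame x [0.002  0.1186] y [-0.0331  0.027 ]
```

Emit:
jog_arm --plan "0 0 0 0 0 0.3 255; 0 0 0 0 0 0.2 255; 0 0 0 0 0 0 255; 0 0 0 0 0 0 255"

```text
time_s: 14.92
position: [0.4395, 0.0274, 0.044]
tool_rot: [[0.982, -0.168, 0.089], [-0.166, -0.986, -0.024], [0.092, 0.008, -0.996]]
ft_force: [-0.3, -0.2, -1.1]
grip_width: 0.0162
gripper_force: 97.9
```

Emit:
jog_arm --plan "0 0 0 0 0 0.1 255; 0 0 0 0 0 0.1 255; 0 0 0 0 0 0 255; 0 0 0 0 0 0 255"

```text
time_s: 15.25
position: [0.4397, 0.0274, 0.0421]
tool_rot: [[0.982, -0.168, 0.089], [-0.167, -0.986, -0.024], [0.092, 0.008, -0.996]]
ft_force: [1.1, 0.4, -1.5]
grip_width: 0.0161
gripper_force: 97.9
```

Emit:
jog_arm --plan "0 0 0 0 0 0.1 255; 0 0 0 0 0 0 255; 0 0 0 0 0 0 255"

```text
time_s: 15.5
position: [0.4399, 0.0273, 0.0412]
tool_rot: [[0.982, -0.168, 0.09], [-0.167, -0.986, -0.024], [0.093, 0.008, -0.996]]
ft_force: [0.2, 0.5, 0.8]
grip_width: 0.0161
gripper_force: 98.0
```

Run:
```python
from h import *
p,e=nose_now(); print(p,e)
s=plan(*sc(tr(.030,-.0012,.0031),YT,8),3,255)
s=plan(*sc(tr(.086,-.0012,.0031),YT,3),7,255,s)
```

```text
[0.5468 0.0115 0.0026] [-9.7351  9.8832 -0.0166]
0 0.6 0 0.56 -0.01 0.15 255; 0 0.6 0 0.56 -0.01 0.16 255; 0 0.7 0 0.55 -0.02 0.17 255
0 0.7 0 0.74 0 0.23 255; 0 0.7 0 0.74 0 0.24 255; 0 0.7 0 0.73 0 0.25 255; 0 0.7 0 0.73 0 0.26 255; 0 0.7 0 0.73 0 0.27 255; 0 0.7 0 0.72 0 0.28 255; 0 0.8 0.1 0.72 0 0.28 255
```

Emit:
jog_arm --plan "0 0.6 0 0.56 0 0.15 255; 0 0.6 0 0.56 0 0.16 255; 0 0.7 0 0.55 0 0.17 255; 0 0.7 0 0.74 0 0.23 255; 0 0.7 0 0.74 0 0.24 255; 0 0.7 0 0.73 0 0.25 255; 0 0.7 0 0.73 0 0.26 255; 0 0.7 0 0.73 0 0.27 255; 0 0.7 0 0.72 0 0.28 255; 0 0.8 0 0.72 0 0.28 255"

```text
time_s: 16.33
position: [0.51, 0.0152, 0.0282]
tool_rot: [[0.964, -0.168, 0.208], [-0.163, -0.986, -0.044], [0.212, 0.008, -0.977]]
ft_force: [-0.7, 0.9, -1.1]
grip_width: 0.0159
gripper_force: 98.1
```

Run:
```python
from h import *
p,e=nose_now(); print(p,e); intray(p[None]); print(env.observe()["ft_force"])
im=cam("scene"); cv2.imwrite("pics/p5.png",cv2.resize(im["pixels"][260:360,250:350,::-1],(500,500),interpolation=cv2.INTER_CUBIC))
s=plan(*sc(tr(.108,-.0012,.0031),YT,2),4,255)
```

```text
[ 0.6207 -0.0011  0.003 ] [-9.6765  2.9437 -0.0126]
tray frame x [0.0867 0.0867] y [-0.0014 -0.0014]
[-0.7228  0.8799 -1.0533]
0 0.2 0 0.48 -0.01 0.15 255; 0 0.2 0 0.48 -0.01 0.15 255; 0 0.2 0 0.47 -0.01 0.14 255; 0 0.2 0.1 0.48 -0.02 0.15 255
```

View pics/p5.png

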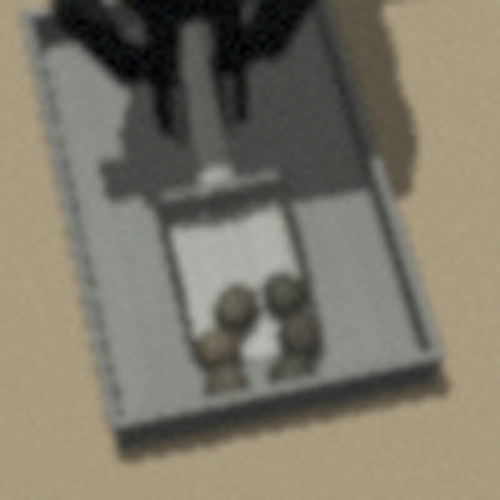

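The blade has moved under the pebbles. Four are on or at its front, around crop (215–300, 285–350), and two are by the far wall, around (225–295, 370). I'll keep pushing towards the wall.

Emit:
jog_arm --plan "0 0.2 0 0.48 0 0.15 255; 0 0.2 0 0.48 0 0.15 255; 0 0.2 0 0.47 0 0.14 255; 0 0.2 0 0.48 0 0.15 255; 0 0 0 0 0 0 255"

```text
time_s: 16.8
position: [0.5298, 0.0118, 0.0268]
tool_rot: [[0.961, -0.168, 0.221], [-0.162, -0.986, -0.046], [0.226, 0.008, -0.974]]
ft_force: [-0.5, -0.5, -0.8]
grip_width: 0.0159
gripper_force: 98.0
```

Run:
```python
from h import *
p,e=nose_now(); print(p,e); intray(p[None]); print(env.observe()["ft_force"])
im=cam("scene"); cv2.imwrite("pics/p6.png",cv2.resize(im["pixels"][260:360,250:350,::-1],(500,500),interpolation=cv2.INTER_CUBIC))
s=plan(*sc(tr(.103,-.0012,.020),YT,-14),4,255)
s=plan(*sc(tr(.085,-.0012,.070),YT,-18),5,255,s)
```

```text
[ 0.6408 -0.0046  0.0031] [-9.6738  2.1494 -0.0156]
tray frame x [0.1071 0.1071] y [-0.0015 -0.0015]
[-0.5329 -0.5125 -0.7749]
0 4 0.1 -0.23 -0.01 0.34 255; 0 4.1 0 -0.25 -0.01 0.32 255; 0 4 0.1 -0.27 -0.02 0.3 255; 0 4.1 0 -0.3 -0.01 0.28 255
0 0.8 0 0.11 0.01 -0.9 255; 0 0.8 0 0.13 0.01 -0.9 255; 0 0.8 0 0.14 0 -0.9 255; 0 0.8 0 0.15 0.01 -0.89 255; 0 0.8 0 0.16 0 -0.9 255
```

View pics/p6.png

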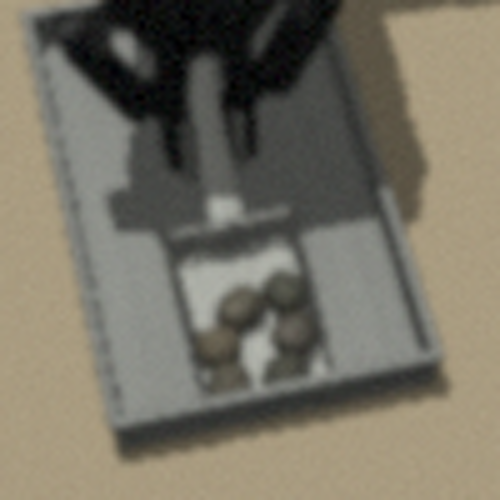

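All six pebbles are now inside the blade, around crop (205–310, 275–385). I'll tilt the nose up and lift, keeping the rear edge off the tray floor.

Run:
```python
from h import *
s=plan(*sc(tr(.104,-.0012,.034),YT,-14),5,255)
s=plan(*sc(tr(.095,-.0012,.090),YT,-18),5,255,s)
```

```text
0 3.2 0 -0.1 -0.01 0 255; 0 3.2 0.1 -0.1 -0.01 0 255; 0 3.3 0 -0.1 -0.01 -0.01 255; 0 3.2 0.1 -0.1 -0.01 -0.02 255; 0 3.3 0 -0.1 0 -0.02 255
0 0.8 0 0.33 0.01 -0.92 255; 0 0.8 0 0.34 0.01 -0.91 255; 0 0.8 0 0.35 0 -0.91 255; 0 0.8 0 0.37 0.01 -0.9 255; 0 0.8 0 0.38 0 -0.9 255
```

Emit:
jog_arm --plan "0 3.2 0 -0.1 0 0 255; 0 3.2 0 -0.1 0 0 255; 0 3.3 0 -0.1 0 0 255; 0 3.2 0 -0.1 0 0 255; 0 3.3 0 -0.1 0 0 255; 0 0.8 0 0.33 0 -0.9 255; 0 0.8 0 0.34 0 -0.9 255; 0 0.8 0 0.35 0 -0.9 255; 0 0.8 0 0.37 0 -0.9 255; 0 0.8 0 0.38 0 -0.9 255"

```text
time_s: 17.68
position: [0.5231, 0.0146, 0.0847]
tool_rot: [[0.833, -0.168, 0.527], [-0.137, -0.986, -0.097], [0.536, 0.008, -0.844]]
ft_force: [-0.7, -0.2, -1.4]
grip_width: 0.0165
gripper_force: 97.9
```

Run:
```python
from h import *
p,e=nose_now(); print(p,e); print(env.observe()["ft_force"],env.observe()["q"])
im=cam("scene"); cv2.imwrite("pics/p7.png",cv2.resize(im["pixels"][240:360,230:350,::-1],(500,500),interpolation=cv2.INTER_CUBIC))
D=np.array([.4485,.364])
for yaw in (0,15,30):
  print(yaw,sc([D[0],D[1],.13],yaw,45)[1])
```

```text
[ 0.6356 -0.0017  0.0995] [ -9.5013 -17.2215  -0.0485]
[-0.6702 -0.2137 -1.4426] [-11.726   22.2954 114.0893   3.5574  11.2222  84.5241]
0 [0.3824 0.3615 0.2237]
15 [0.3853 0.3445 0.2237]
30 [0.3925 0.3288 0.2237]
```

View pics/p7.png

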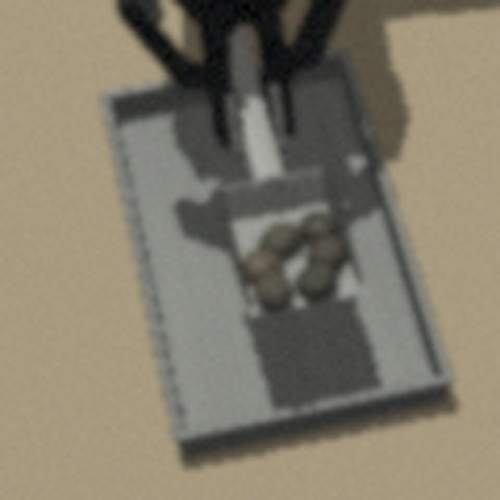

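All six pebbles are settled in the scoop, around crop (250–345, 215–305), and none are left in the tray. Next I'll carry it to the dish.

```bash
cat >> h.py <<'E'
D=np.array([.4485,.364])
def dn(yaw,back,z):
    a=np.radians(yaw); return np.array([D[0]-back*np.cos(a),D[1]-back*np.sin(a),z])
E
python3 - <<'E'
from h import *
s=plan(*sc([.60,.02,.17],-6,-12),7,255)
s=plan(*sc([.53,.19,.17],10,-12),10,255,s)
s=plan(*sc(dn(25,.028,.16),25,-12),10,255,s)
E
```

```text
0.3 -0.8 -0.4 0.14 -0.11 -1.26 255; 0.2 -0.8 -0.4 0.12 -0.11 -1.26 255; 0.3 -0.7 -0.5 0.11 -0.12 -1.26 255; 0.2 -0.8 -0.4 0.09 -0.12 -1.27 255; 0.3 -0.7 -0.5 0.07 -0.13 -1.26 255; 0.2 -0.8 -0.4 0.06 -0.14 -1.27 255; 0.3 -0.7 -0.5 0.05 -0.13 -1.27 255
0.7 0 -1.4 -0.73 -1.3 -0.39 255; 0.7 0 -1.4 -0.7 -1.32 -0.37 255; 0.7 0 -1.4 -0.66 -1.35 -0.35 255; 0.7 0 -1.4 -0.63 -1.37 -0.34 255; 0.8 0 -1.4 -0.6 -1.38 -0.32 255; 0.7 0 -1.4 -0.56 -1.4 -0.3 255; 0.8 0 -1.4 -0.53 -1.42 -0.28 255; 0.7 0 -1.5 -0.49 -1.44 -0.26 255; 0.8 0 -1.4 -0.46 -1.45 -0.25 255; 0.7 0.1 -1.5 -0.42 -1.46 -0.23 255
0.7 0 -1.3 -0.69 -1.49 -0.25 255; 0.7 0 -1.3 -0.65 -1.5 -0.24 255; 0.7 0 -1.3 -0.62 -1.52 -0.22 255; 0.7 0 -1.3 -0.58 -1.54 -0.2 255; 0.7 0 -1.4 -0.55 -1.55 -0.18 255; 0.7 0 -1.3 -0.51 -1.57 -0.16 255; 0.7 0 -1.4 -0.48 -1.58 -0.14 255; 0.6 0 -1.3 -0.44 -1.6 -0.12 255; 0.7 0 -1.4 -0.4 -1.6 -0.11 255; 0.6 0.1 -1.3 -0.36 -1.62 -0.08 255
```

Emit:
jog_arm --plan "0.3 -0.8 -0.4 0.14 -0.1 -1.2 255; 0.2 -0.8 -0.4 0.12 -0.1 -1.3 255; 0.3 -0.7 -0.5 0.11 -0.1 -1.3 255; 0.2 -0.8 -0.4 0.09 -0.1 -1.3 255; 0.3 -0.7 -0.5 0.07 -0.1 -1.3 255; 0.2 -0.8 -0.4 0.06 -0.1 -1.3 255; 0.3 -0.7 -0.5 0.05 -0.1 -1.2 255"

```text
time_s: 18.32
position: [0.4852, 0.0279, 0.1646]
tool_rot: [[0.887, -0.106, 0.45], [-0.091, -0.994, -0.055], [0.453, 0.008, -0.891]]
ft_force: [-0.0, -0.0, -1.8]
grip_width: 0.0153
gripper_force: 97.7
```

Emit:
jog_arm --plan "0.7 0 -1.4 -0.7 -1.3 -0.4 255; 0.7 0 -1.4 -0.7 -1.3 -0.4 255; 0.7 0 -1.4 -0.7 -1.3 -0.4 255; 0.7 0 -1.4 -0.6 -1.4 -0.3 255; 0.8 0 -1.4 -0.6 -1.4 -0.3 255; 0.7 0 -1.4 -0.6 -1.4 -0.3 255; 0.8 0 -1.4 -0.5 -1.4 -0.3 255; 0.7 0 -1.5 -0.5 -1.4 -0.3 255; 0.8 0 -1.4 -0.5 -1.5 -0.2 255; 0.7 0 -1.5 -0.4 -1.5 -0.2 255"

```text
time_s: 19.15
position: [0.4165, 0.1666, 0.1642]
tool_rot: [[0.878, 0.173, 0.446], [0.157, -0.985, 0.073], [0.452, 0.006, -0.892]]
ft_force: [-0.0, -0.3, -0.9]
grip_width: 0.0158
gripper_force: 97.7
```

Run:
```python
from h import *
p,e=nose_now(); print(p,e,env.observe()["q"])
s=plan(*sc(dn(25,.028,.16),25,-12),10,255)
```

```text
[0.5289 0.1891 0.168 ] [ 10.0399 -11.6725   0.1025] [  5.6447   7.1828 113.8382   3.0616  32.1916  83.418 ]
0.7 0 -1.3 -0.67 -1.49 -0.25 255; 0.7 0 -1.3 -0.64 -1.51 -0.24 255; 0.7 0.1 -1.3 -0.6 -1.53 -0.22 255; 0.7 0 -1.4 -0.57 -1.55 -0.2 255; 0.6 0.1 -1.3 -0.53 -1.56 -0.18 255; 0.7 0 -1.4 -0.49 -1.58 -0.16 255; 0.6 0.1 -1.3 -0.46 -1.59 -0.14 255; 0.7 0 -1.4 -0.42 -1.6 -0.13 255; 0.6 0.1 -1.3 -0.38 -1.61 -0.11 255; 0.7 0 -1.4 -0.35 -1.62 -0.1 255
```

Emit:
jog_arm --plan "0.7 0 -1.3 -0.7 -1.5 -0.3 255; 0.7 0 -1.3 -0.6 -1.5 -0.2 255; 0.7 0.1 -1.3 -0.6 -1.5 -0.2 255; 0.7 0 -1.4 -0.6 -1.6 -0.2 255; 0.6 0.1 -1.3 -0.5 -1.6 -0.2 255; 0.7 0 -1.4 -0.5 -1.6 -0.2 255; 0.6 0.1 -1.3 -0.5 -1.6 -0.1 255; 0.7 0 -1.4 -0.4 -1.6 -0.1 255; 0.6 0.1 -1.3 -0.4 -1.6 -0.1 255; 0.7 0 -1.4 -0.3 -1.6 -0.1 255"

```text
time_s: 19.98
position: [0.3203, 0.3022, 0.1553]
tool_rot: [[0.805, 0.421, 0.417], [0.378, -0.907, 0.186], [0.457, 0.008, -0.89]]
ft_force: [-0.2, -0.5, -0.9]
grip_width: 0.0159
gripper_force: 97.8
```

Run:
```python
from h import *
p,e=nose_now(); print(p,e,env.observe()["q"])
im,P,o=scoopview()
Q=P; m=(Q[...,2]>.108)&(Q[...,2]<.121)&(np.hypot(Q[...,0]-.4485,Q[...,1]-.364)<.056); print("rim",m.sum(),cv2.minEnclosingCircle((Q[m][:,:2]*1000).astype(np.float32)))
cv2.imwrite("pics/p8.png",cv2.resize(im["pixels"][150:280,340:470,::-1],(520,520),interpolation=cv2.INTER_CUBIC))
s=plan(*sc(dn(25,.025,.131),25,10),5,255)
```

```text
[0.4231 0.353  0.1597] [ 25.0472 -11.9855  -0.0101] [ 29.3221   7.7667 115.3423  -4.8481  29.894   97.9127]
sc 0.69 562 [ 0.1965  0.2942 -0.    ] [0.4193 0.483  0.1744]
rim 254 ((450.33251953125, 365.91204833984375), 49.916263580322266)
0 -4.4 0 0.3 0.03 -0.17 255; 0 -4.4 0 0.29 0.03 -0.2 255; 0 -4.4 0 0.27 0.03 -0.22 255; 0 -4.4 0 0.26 0.02 -0.23 255; 0 -4.4 0 0.24 0.03 -0.25 255
```

View pics/p8.png

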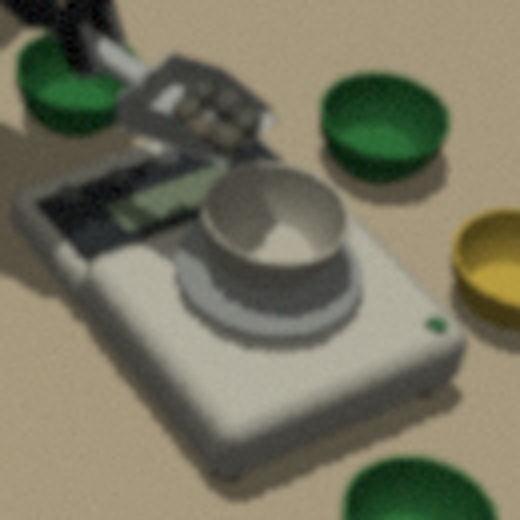

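The dish's mouth is at crop (275,215). The scoop nose is above its near side, at about (257,137), with all six pebbles in the blade, so I'll start tipping.

Run:
```python
from h import *
s=plan(*sc(dn(25,.020,.131),25,8),5,255)
s=plan(*sc(dn(25,.018,.130),25,20),4,255,s)
print()
s=plan(*sc(dn(25,.018,.130),25,32),4,255,s)
s=plan(*sc(dn(25,.018,.129),25,44),5,255,s)
```

```text
0 -4 0 0.33 0.03 -0.07 255; 0 -4 0 0.33 0.03 -0.09 255; 0 -4 0 0.32 0.02 -0.12 255; 0 -4 0 0.31 0.03 -0.14 255; 0 -4 0 0.31 0.02 -0.16 255
0 -3 0 0.35 0 -0.48 255; 0 -3 0 0.33 0.01 -0.5 255; 0 -3 -0.1 0.3 0 -0.52 255; 0 -3 0 0.28 0.01 -0.53 255

0 -3 0 0.31 0 -0.51 255; 0 -3 0 0.28 0.01 -0.53 255; 0 -3 -0.1 0.25 0 -0.55 255; 0 -3 0 0.22 0.01 -0.55 255
0 -2.4 0 0.25 0 -0.39 255; 0 -2.4 0 0.24 0 -0.4 255; 0 -2.4 0 0.22 0.01 -0.41 255; 0 -2.4 -0.1 0.2 0 -0.43 255; 0 -2.4 0 0.18 0.01 -0.43 255
```

Emit:
jog_arm --plan "0 -4 0 0.33 0 -0.1 255; 0 -4 0 0.33 0 -0.1 255; 0 -4 0 0.32 0 -0.1 255; 0 -4 0 0.31 0.1 -0.1 255; 0 -4 0 0.31 0 -0.2 255; 0 -3 0 0.35 0 -0.48 255; 0 -3 0 0.33 0 -0.5 255; 0 -3 0 0.3 0 -0.52 255; 0 -3 0 0.28 0 -0.53 255; 0 0 0 0 0 0 255"

```text
time_s: 20.92
position: [0.3461, 0.3117, 0.1877]
tool_rot: [[0.905, 0.419, -0.072], [0.417, -0.908, -0.042], [-0.083, 0.008, -0.997]]
ft_force: [-0.1, -0.4, -1.6]
grip_width: 0.0159
gripper_force: 97.9
```

Emit:
jog_arm --plan "0 -3 0 0.31 0 -0.51 255; 0 -3 0 0.28 0 -0.53 255; 0 -3 0 0.25 0 -0.55 255; 0 -3 0 0.22 0 -0.55 255; 0 -2.4 0 0.25 0 -0.39 255; 0 -2.4 0 0.24 0 -0.4 255; 0 -2.4 0 0.22 0 -0.41 255; 0 -2.4 0 0.2 0 -0.43 255; 0 -2.4 0 0.18 0 -0.43 255; 0 0 0 0 0 0 255"

```text
time_s: 21.75
position: [0.3736, 0.325, 0.2208]
tool_rot: [[0.797, 0.419, -0.435], [0.364, -0.908, -0.208], [-0.482, 0.008, -0.876]]
ft_force: [0.3, -0.2, -1.7]
grip_width: 0.0156
gripper_force: 97.9
```

Run:
```python
from h import *
p,e=nose_now(); print(p,e,env.observe()["ft_force"],env.observe()["q"])
im=cam("scene"); cv2.imwrite("pics/p9.png",cv2.resize(im["pixels"][150:280,340:470,::-1],(520,520),interpolation=cv2.INTER_CUBIC))
s=plan(*sc(dn(25,.018,.130),25,56),4,255)
```

```text
[0.4342 0.3552 0.1282] [24.4084 44.0289 -0.1306] [ 0.3072 -0.2273 -1.6755] [ 26.9464  30.1961  67.3131   0.6914 111.321   92.3448]
0 -3 -0.1 0.27 -0.03 -0.54 255; -0.1 -3 -0.1 0.24 -0.02 -0.55 255; 0 -3 -0.2 0.21 -0.02 -0.57 255; -0.1 -3 -0.1 0.18 -0.03 -0.58 255
```

View pics/p9.png

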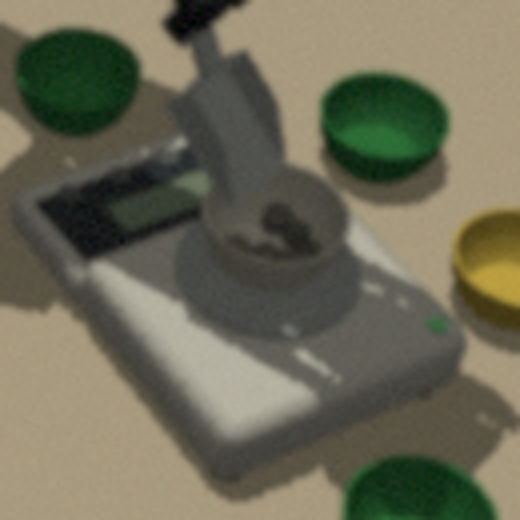

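The pebbles are in the dish, around crop (250–310, 210–250), and the tipped blade looks empty. I'll lift off and level out.

Run:
```python
from h import *
s=plan(*sc(dn(25,.022,.18),25,42),3,255)
s=plan(*sc(dn(25,.06,.20),22,2),7,255,s)
```

```text
0 0.7 -0.2 -1.03 -0.02 -1.31 255; -0.1 0.6 -0.1 -1.01 -0.03 -1.32 255; 0 0.7 -0.2 -0.99 -0.02 -1.34 255
0 5.7 0.5 -0.71 -0.09 1.1 255; 0 5.7 0.5 -0.82 -0.09 1.03 255; 0 5.7 0.5 -0.92 -0.08 0.94 255; 0.1 5.7 0.5 -1.01 -0.07 0.85 255; 0.1 5.7 0.5 -1.08 -0.06 0.74 255; 0 5.7 0.5 -1.16 -0.05 0.63 255; 0.1 5.7 0.4 -1.21 -0.04 0.52 255
```

Emit:
jog_arm --plan "0 0.7 -0.2 -1 0 -1.3 255; 0 0.6 -0.1 -1 0 -1.3 255; 0 0.7 -0.2 -1 0 -1.3 255; 0 5.7 0.5 -0.7 -0.1 1.1 255; 0 5.7 0.5 -0.8 -0.1 1 255; 0 5.7 0.5 -0.9 -0.1 0.9 255; 0 5.7 0.5 -1 -0.1 0.8 255; 0.1 5.7 0.5 -1.1 -0.1 0.7 255; 0 5.7 0.5 -1.2 0 0.6 255; 0.1 5.7 0.4 -1.2 0 0.5 255"

```text
time_s: 22.63
position: [0.2899, 0.2938, 0.227]
tool_rot: [[0.9, 0.375, 0.221], [0.366, -0.927, 0.082], [0.235, 0.007, -0.972]]
ft_force: [-0.4, -0.9, -1.3]
grip_width: 0.016
gripper_force: 98.0
```

Run:
```python
from h import *
p,e=nose_now(); print(p,e,env.observe()["q"])
im=cam("scene"); save(im,"mid"); P=cloud(im)
for k in models.outline_of("scene","pebble1"):
    q=P[k["region"]&(im["depth"]>0)]; print("peb",round(k["confidence"],2),q.mean(0))
for k in models.outline_of("scene","scoop")[:1]:
    q=P[k["region"]&(im["depth"]>0)]; print(k["confidence"],np.percentile(q,[2,98],axis=0)); floor(P,[k])
s=plan(*sc([.50,.10,.17],8,0),9,255)
s=plan(*sc([.527,-.176,.10],0,0),10,255,s)
```

```text
[0.3932 0.3383 0.2045] [22.0324  1.5762  0.0708] [ 30.3474   2.7823 102.0306  -2.6482  61.7855  99.2619]
peb 0.6 [0.4338 0.3785 0.0924]
0.57 [[0.3128 0.2847 0.204 ]
 [0.3983 0.3602 0.2346]]
floor n [0.0262 0.025  0.9993] pitch(nose down +) 1.5015543582552708 roll 1.4307524537959986 c [0.3582 0.3327 0.2072] 215 [0.3118 0.3084 0.2048] [0.4025 0.3612 0.2099]
-0.4 0.2 1.5 0.04 2.59 0.45 255; -0.4 0.2 1.5 0.11 2.59 0.47 255; -0.4 0.2 1.5 0.17 2.58 0.49 255; -0.4 0.2 1.5 0.24 2.57 0.51 255; -0.4 0.2 1.5 0.31 2.56 0.53 255; -0.4 0.2 1.5 0.37 2.54 0.54 255; -0.4 0.2 1.6 0.44 2.53 0.56 255; -0.3 0.2 1.5 0.5 2.52 0.59 255; -0.4 0.3 1.6 0.57 2.49 0.6 255
-0.2 0 0.8 -0.29 2.61 0.67 255; -0.2 0 0.8 -0.26 2.61 0.68 255; -0.2 0 0.8 -0.22 2.61 0.69 255; -0.2 0 0.8 -0.18 2.61 0.69 255; -0.2 0 0.7 -0.15 2.61 0.7 255; -0.2 0 0.8 -0.11 2.61 0.71 255; -0.2 0 0.7 -0.08 2.61 0.72 255; -0.2 0 0.8 -0.05 2.61 0.74 255; -0.2 0 0.7 -0.01 2.6 0.74 255; -0.3 -0.1 0.8 0.02 2.6 0.75 255
```

Use the last view now: the dish, scoop and tray together.

Run:
```python
import cv2,numpy as np
a=cv2.imread("pics/mid.png")
r=lambda y,x,s:cv2.resize(a[y:y+s,x:x+s],(400,400),interpolation=cv2.INTER_CUBIC)
cv2.imwrite("pics/p10.png",np.hstack([r(160,350,100),r(240,230,130)]))
```

```text
(no output)
```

View pics/p10.png

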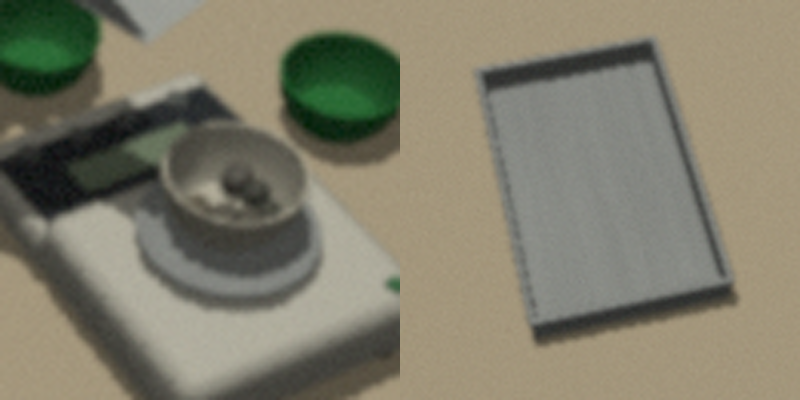

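Emit:
jog_arm --plan "-0.4 0.2 1.5 0 2.6 0.4 255; -0.4 0.2 1.5 0.1 2.6 0.5 255; -0.4 0.2 1.5 0.2 2.6 0.5 255; -0.4 0.2 1.5 0.2 2.6 0.5 255; -0.4 0.2 1.5 0.3 2.6 0.5 255; -0.4 0.2 1.5 0.4 2.5 0.5 255; -0.4 0.2 1.6 0.4 2.5 0.6 255; -0.3 0.2 1.5 0.5 2.5 0.6 255; -0.4 0.3 1.6 0.6 2.5 0.6 255"

```text
time_s: 23.53
position: [0.3918, 0.0805, 0.19]
tool_rot: [[0.955, 0.135, 0.262], [0.133, -0.991, 0.026], [0.263, 0.01, -0.965]]
ft_force: [0.5, 0.2, -0.6]
grip_width: 0.0158
gripper_force: 98.1
```

The dish is upright with the pebbles in it, around left crop (240,185), and the tray is empty. I'll carry the scoop back to the free bench and check by depth that the blade is empty.

```bash
cat >> h.py <<'E'
def inside(P,o):
    n,c,f=floor(P,o); p,e=nose_now(); R=np.array(env.observe()["tool_rot"])@R_ts.T
    q=(P.reshape(-1,3)-p)@R; m=(q[:,0]>-.07)&(q[:,0]<0)&(abs(q[:,1])<.021)&(q[:,2]>-.002)&(q[:,2]<.03)
    print("in blade pts",m.sum(),"heights",np.percentile(q[m,2],[5,50,95,100]))
E
python3 - <<'E'
from h import *
im,P,o=scoopview(); inside(P,o)
s=plan(*sc([.527,-.176,.10],0,0),10,255)
E
```

```text
sc 0.62 1047 [0.3875 0.0598 0.169 ] [0.5029 0.1246 0.208 ]
floor n [0.0039 0.0688 0.9976] pitch(nose down +) 0.22242615170716815 roll 3.9475822445897286 c [0.4653 0.0973 0.1724] 312 [0.422  0.0697 0.1691] [0.5041 0.1256 0.1758]
in blade pts 397 heights [-0.0006  0.0021  0.0049  0.0075]
-0.2 0 0.7 -0.32 2.58 0.67 255; -0.2 0 0.7 -0.28 2.58 0.68 255; -0.2 0 0.7 -0.25 2.58 0.69 255; -0.2 0 0.8 -0.22 2.58 0.69 255; -0.2 0 0.7 -0.19 2.58 0.7 255; -0.2 0 0.8 -0.15 2.58 0.71 255; -0.2 0 0.7 -0.12 2.58 0.72 255; -0.2 0 0.8 -0.09 2.58 0.73 255; -0.2 -0.1 0.7 -0.05 2.57 0.75 255; -0.1 0 0.8 -0.02 2.57 0.75 255
```

The blade is empty: nothing in it stands above 8 mm. I'll put the scoop down on the bench.

Emit:
jog_arm --plan "-0.2 0 0.7 -0.3 2.6 0.7 255; -0.2 0 0.7 -0.3 2.6 0.7 255; -0.2 0 0.7 -0.2 2.6 0.7 255; -0.2 0 0.8 -0.2 2.6 0.7 255; -0.2 0 0.7 -0.2 2.6 0.7 255; -0.2 0 0.8 -0.2 2.6 0.7 255; -0.2 0 0.7 -0.1 2.6 0.7 255; -0.2 0 0.8 -0.1 2.6 0.7 255; -0.2 0 0.7 0 2.5 0.7 255; 0 0 0.8 0 2.5 0.7 255"

```text
time_s: 24.47
position: [0.4142, -0.1774, 0.1202]
tool_rot: [[0.965, 0.005, 0.264], [0.006, -1.0, -0.005], [0.264, 0.007, -0.965]]
ft_force: [-0.4, 0.2, -0.6]
grip_width: 0.0164
gripper_force: 98.3
```

Run:
```python
from h import *
im,P,o=scoopview(); inside(P,o); print(nose_now())
s=plan(*sc([.527,-.176,.005],0,0),6,255)
```

```text
sc 0.81 1390 [ 0.367  -0.2034 -0.0009] [ 0.5267 -0.1338  0.1524]
floor n [-0.0007  0.0052  1.    ] pitch(nose down +) -0.038216176763291636 roll 0.2956318033981013 c [ 0.4899 -0.1741  0.1021] 473 [ 0.4484 -0.2019  0.1004] [ 0.5284 -0.1454  0.1037]
in blade pts 489 heights [-0.0008  0.0019  0.0047  0.0069]
(array([ 0.5277, -0.1763,  0.1005]), array([ 0.1406, -0.0836,  0.0614]))
0 0 0 -0.43 -0.02 1.53 255; 0 0 0 -0.43 -0.02 1.53 255; 0 0 0 -0.43 -0.02 1.53 255; 0 0 0 -0.43 -0.02 1.53 255; 0 0 0.1 -0.43 -0.03 1.53 255; -0.1 -0.1 0 -0.42 -0.02 1.53 255
```

Emit:
jog_arm --plan "0 0 0 -0.43 0 1.53 255; 0 0 0 -0.43 0 1.53 255; 0 0 0 -0.43 0 1.53 255; 0 0 0 -0.43 0 1.53 255; 0 0 0 -0.43 -0.1 1.53 255; 0 0 0 -0.42 0 1.53 255; 0 0 0 0 0 0.2 255; 0 0 0 0 0 0.1 255; 0 0 0 0 0 0 255; 0 0 0 0 0 0 255"

```text
time_s: 25.4
position: [0.414, -0.1755, 0.0222]
tool_rot: [[0.965, 0.005, 0.264], [0.007, -1.0, -0.005], [0.264, 0.007, -0.965]]
ft_force: [-0.1, 0.2, -0.7]
grip_width: 0.0157
gripper_force: 98.1
```

Emit:
jog_arm --plan "0 0 0 0 0 0.1 255; 0 0 0 0 0 0.1 255; 0 0 0 0 0 0 255; 0 0 0 0 0 0 255"

```text
time_s: 25.73
position: [0.4139, -0.1753, 0.0195]
tool_rot: [[0.965, 0.004, 0.262], [0.006, -1.0, -0.004], [0.262, 0.006, -0.965]]
ft_force: [0.2, 0.6, -0.5]
grip_width: 0.016
gripper_force: 98.1
```

Emit:
jog_arm --plan "0 0 0 0 0 0.1 255; 0 0 0 0 0 0 255; 0 0 0 0 0 0 255"

```text
time_s: 25.98
position: [0.4142, -0.1754, 0.0189]
tool_rot: [[0.965, 0.004, 0.263], [0.006, -1.0, -0.005], [0.263, 0.006, -0.965]]
ft_force: [-2.6, 0.2, 9.1]
grip_width: 0.0159
gripper_force: 99.6
```

Contact with the bench. Release and retreat.

Emit:
jog_arm --plan "0 0 0 0 0 0 130; 0 0 0 0 0 0 110; 0 0 0 0 0 0 110; 0 0 0 0 0 0 110; 0 0 0 0 0 0 110; 0 0 0 0 0 -1 110; 0 0 0 0 0 -3 110; 0 0 0 0 0 -3 110; 0 0 0 0 0 -3 110; 0 0 0 0 0 -3 110"

```text
time_s: 26.82
position: [0.3793, -0.1744, 0.145]
tool_rot: [[0.965, 0.004, 0.261], [0.006, -1.0, -0.004], [0.261, 0.005, -0.965]]
ft_force: [0.7, -1.1, -0.8]
grip_width: 0.0484
gripper_force: 0.0
```

Emit:
jog_arm --plan "0 0 0 0 0 -2 110; 0 0 0 0 0 0 110; 0 0 0 0 0 0 110"

```text
time_s: 27.07
position: [0.3748, -0.1748, 0.1636]
tool_rot: [[0.965, 0.004, 0.263], [0.006, -1.0, -0.006], [0.263, 0.007, -0.965]]
ft_force: [1.1, -0.2, 0.0]
grip_width: 0.0484
gripper_force: 0.0
```

Run:
```python
from h import *
print(env.observe()["position"])
im,P,o=scoopview("fin"); floor(P,o)
q=P.reshape(-1,3); r=np.hypot(q[:,0]-D[0],q[:,1]-D[1])
m=(r<.06)&(q[:,2]>.11)&(q[:,2]<.125); print("rim",cv2.minEnclosingCircle((q[m][:,:2]*1000).astype(np.float32)),q[m,2].mean())
# anything pebble-like lying elsewhere: compare with the first picture
a=cv2.imread("pics/scene0.png").astype(int); b=cv2.imread("pics/fin.png").astype(int)
d=(abs(a-b).max(2)>45).astype(np.uint8); n,l,st,ce=cv2.connectedComponentsWithStats(d)
for i in range(1,n):
    if st[i,4]>12: print(st[i],np.nanmedian(P[l==i],0))
for n in ["pebble1","jar","crucible","spool"]:
  for k in models.outline_of("scene",n)[:6]:
    t=P[k["region"]&(im["depth"]>0)]; print(n,round(k["confidence"],2),np.median(t,0))
```

```text
[ 0.3748 -0.1748  0.1636]
sc 0.6 1251 [ 0.3552 -0.2013 -0.0023] [ 0.526  -0.1439  0.0591]
floor n [ 0.0046 -0.0047  1.    ] pitch(nose down +) 0.2652671290494926 roll -0.26965986722506385 c [ 0.489  -0.1712  0.0017] 364 [ 0.4477 -0.1995  0.    ] [ 0.5269 -0.1446  0.0035]
rim ((450.1557922363281, 365.1322937011719), 49.23405075073242) 0.11442246938143477
[ 19   0  28   9 143] [-1.0348 -0.4213  0.1515]
[ 57   0  82  12 495] [-0.9407 -0.2237  0.1509]
[168   0  30  41 469] [ 0.2194 -0.0759  0.5704]
[218   0   8   5  28] [0.2179 0.0083 0.5794]
[ 96  11  56  29 801] [-0.9156 -0.1109  0.0602]
[  0  18  41  21 426] [-0.9107 -0.4945  0.1298]
[78 25  6  5 16] [-0.9206 -0.2784  0.0823]
[121  31  34  17 108] [-0.9134 -0.0871 -0.0115]
[164  39  12  16  90] [ 0.2343 -0.1112  0.5175]
[120  56  40  57 334] [ 0.2334 -0.1792  0.4606]
[ 127   56   69   64 1235] [ 0.2995 -0.148   0.4715]
[ 250   87   94  162 6980] [0.2315 0.1407 0.1419]
[ 120  116   89  117 4670] [ 0.3611 -0.1758  0.338 ]
[232 117   9  11  56] [0.0631 0.0457 0.1941]
[222 126  17  17 160] [0.0846 0.0183 0.1752]
[  0 134  24  46 473] [-0.
[... 187 characters left out ...]
0] [ 0.0959 -0.0301  0.0119]
[397 204  23  11 145] [0.4518 0.3737 0.094 ]
[  23  215  199   89 6696] [ 0.2485 -0.3473 -0.0005]
[224 234   5   5  15] [ 0.2677 -0.0724 -0.0008]
[242 241  30  31 255] [ 0.3642 -0.028  -0.0005]
[213 252  27  19 171] [ 0.3521 -0.0964 -0.0005]
[183 268  25  25 269] [ 0.4004 -0.1889  0.001 ]
[194 279  48  27 311] [ 0.4501 -0.1489  0.0055]
[114 302  31  17 246] [ 0.4671 -0.3395  0.0792]
[300 304  14  28 216] [0.5915 0.0238 0.0025]
[204 306  23  23 203] [ 0.5125 -0.1687  0.001 ]
[287 306  12  29 219] [ 0.5851 -0.0087  0.0024]
pebble1 0.47 [0.4342 0.3775 0.0919]
jar 0.58 [ 0.7754 -0.2663  0.0776]
crucible 0.64 [0.7482 0.218  0.0221]
spool 0.86 [ 0.789  -0.0262  0.0482]
```

```bash
python3 -c "
from rig import job
print(job.close_job())"
```

```text
the job is handed in; nothing more can be done
None
```

The job is handed in: the scooped pebbles were tipped into the porcelain dish (all six as far as the images show, none seen in the tray, scoop or elsewhere), the dish is upright on the balance, and the scoop lies flat, open side up, on the bench.

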